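# Seat the sample cell under a push-latch hood

### The arm

A 7-joint arm with a two-finger parallel gripper is mounted at the origin on a cart in front of the work surface, level with it; the furniture and walls round the work are solid. World frame = base frame: x ahead of the robot, y to its left, z up, the work surface at z = 0. Lengths are in m, angles in rad, forces in N, time in s.
With the tool pointing down it reaches from about 0.35 to 0.9 m from the base axis. Payload 7.2 kg.
Tool frame: the origin (TCP) lies at the very end of the fingers, on their centre line; the grasp point (between the pads) lies 19 mm behind it (robot.grip_depth is the y of the grasp point in the tool frame, in m); y points along the fingers, z is the direction in which the jaws open and shut, and the axes are right-handed (so a half turn about y gives the same grasp; the last joint's range is limited). The gripper opens to 85 mm and grips with 20 to 120 N. Pads are 22 mm wide; open, the fingers measure 114 mm over their backs; the gripper's body (76 mm by 85 mm) begins 54 mm behind the grasp point. The pads swing forward as they close: fully open they stand 13 mm farther back than shut.
Start: joints at [1.087, 0.411, -0.013, 1.596, 0.006, 1.134, -0.082], TCP at [0.252, -0.572, 0.231] pointing down, gripper open.
Joint ranges: [-2.95, 2.95], [-0.29, 1.99], [-1.47, 1.44], [0.14, 2.54], [-1.03, 4.17], [0.13, 1.85], [-2.86, 2.86]. Speed limits (rad/s): [2.39, 2.39, 3.01, 3.01, 3.14, 3.14, 3.14].

### API

Orientations are given as a 3x3 rotation matrix whose columns are the frame's x, y, z axes.
In Python, from rig import robot gives the robot as it stands.
- The arm moves only by the tool arm_command, never from a script. Its argument "targets" is a list of rows, each an object with "rot": the turn, a rotation vector about the tool's x, y, z in rad, a list of three; "translation": the shift along the tool's x, y, z in m, a list of three; "hand": the opening, from -1 (shut) to 1 (fully open), so that 0 is half open. In form: [{"rot": [wx, wy, wz], "translation": [tx, ty, tz], "hand": hand}, ...]. A call has 1 to 20 rows; each row is the pose to reach, as a shift and turn from the pose commanded when the call began, along the tool's axes at that moment; what a row does not reach only later rows make up. A row lasts 1/12 s, in which the tool goes at most 41.7 mm and 7.16 degrees, less where a joint would pass 70% of its speed; a pose out of reach is approached as far as the arm can. A call with a gripper value outside its range is refused whole. The fingers move at their own pace and stop on an object; "squeeze" is the grip in N (left out, the last holds). Time passes only in rows, so rows that repeat a pose let the fingers close. It gives the time, the measured TCP pose, the force and the opening at its end, in the units of the state.
- robot.read_state(): the state, without advancing time (a new reading comes with each control period).
- robot.snapshot(name): name is "side" or "top"; returns the picture (420x560x3 uint8, blue, green, red); there is no depth.
- robot.camera_model(name): a dict with "intrinsics" (3x3 intrinsics, pixels), "camera_from_world" (4x4, takes a point from world to camera coordinates). Camera axes: x right, y down, z forward; pixel columns grow to the right and rows downward; lengths in m; the calibration is good to about 2 mm. A picture is of the moment at which its call begins. camera_model takes no time and is no camera call.
- robot.sign_off(): hands the job in, once; it reports no verdict.
The state is a dict: "time": time; "joints": joint angles; "qvel": joint speeds; "joint_efforts": joint torques, N m; "position": TCP position; "eef_rot": TCP orientation; "force": force on the tool from outside, world axes, zero at the start; "wrist_torque": the same for the moment, N m; "width": opening from 0.0 (shut) to 1.0 (fully open).
Only numpy, scipy, OpenCV 4.12 (cv2) and the standard library are available. Lean on these libraries where they do the work, as an engineer would, in place of code of your own. Each camera call takes 0.05 s, during which the arm holds its last target. There are 200 camera calls.

### The job

The sample cell in the small bench photometer was left standing proud in its well. Press the front of the well's grey hood down so that its push latch lets go and the hood springs fully open, push the cell down until it is fully home, then push the hood down shut and press it until it latches and stays closed. Nothing is to be picked up: only press and push, do not pull the cell up, leave the glassware, stopper and dish beside the photometer where they stand, and finish clear of everything.

Things in the scene. Friction and masses are not known exactly. Their poses are not given: they have to be found in the camera images.
- photometer: White bench photometer 175x130x50 mm, fixed. Origin on the worktop under it; +x to its rear, -x to its sloping front panel, z up; spans x -95..80, y -65..65 mm; flat deck at z 50 mm from x -20 to 80. Grey hood 64 mm wide (y): hinge line along y at x 50, z 64 mm, free edge at x -8 mm, top at z 70 mm when latched, 3 mm roof with 10 mm deep rim. Round well under it at x 18 mm.
- hood (a joint): Hood hinge, rad: 0 (to 0.02) latched shut, + opens up and rearward, 1.85 fully open, -0.115 pressed to the hard stop. A spring opens it with about 0.13 N m, slowed by a damper (about 3 s). Push-push latch: from shut, a press past -0.07 (to the stop is best) and release frees it; from open, a push down past -0.07 and release latches it; a further press frees it. A press takes 3 to 5 N.
- hood_press (a point): Where to press: outer face of the hood's roof, mid-width, on three ribs, 47 mm from the hinge line, 11 mm from the free edge. Moves with the hood; its z is the roof's outward normal, x points from free edge to hinge. Fully open, the hood leans 16 degrees past upright: free edge 120 mm above the worktop, its outer face 22 mm behind the hinge line there.
- cell (a joint): Height of the sample cell in its well, m: 0 to 0.003 at the start (standing proud), 0.009 = fully home on its stop; negative = pulled up. It stays where it is left; pushing it takes about 3 to 4 N.
- cell_top (a point): Centre of the flat top of the cell's round black cap, 25 mm across, under the hood, 18 mm to the rear of the photometer's origin and 32 mm in front of the hinge line. 64 to 61 mm above the worktop at the start, 55 mm when home; the deck round it is at 50 mm.
- beaker: Loose 50 ml glass beaker, 46 mm across, 56 mm high, beside the photometer; origin at the centre of its underside. Leave alone.
- stopper: Loose black rubber stopper, 40 mm across, 24 mm high; origin at the centre of its underside. Leave alone.
- dish: Loose covered petri dish, 93 mm across, 16 mm high; origin at the centre of its underside. Leave alone.
- conical: Loose 100 ml conical flask, 61 mm across, 104 mm high; origin at the centre of its underside. Leave alone.
Not all that is in view belongs to the job. What is shaped like the photometer but green is not meant.

How it is judged:
On the way, in this order (a step that is already met when the one before it is completed fails the run):
1. the shut hood is pressed in (value of joint hood below -0.04 rad).
2. the hood has sprung open (value of joint hood above 1.6 rad), for 0.2 s.
3. the cell is pushed home while the hood is open (value of joint cell above 0.0075 m and value of joint hood above 1 rad), for 0.1 s.
4. the hood is latched shut again (value of joint hood between -0.03 and 0.05 rad and not (contact force between the arm and photometer above 0.2 N)), for 0.2 s.
At the end, for the whole second after the job is handed in: The hood is latched shut (between -0.03 and 0.05 rad) and still without being held, the cell is home (0.0075 m or more), and beaker, stopper, dish and flask are within 20 mm of where they started (value of joint hood between -0.03 and 0.05 rad and velocity of joint hood below 0.05 rad/s and value of joint cell above 0.0075 m and distance of each of beaker, stopper, dish, conical from where it was at the start of the episode below 0.02 m); the robot touches nothing.
It fails at once if the cell is pulled up (value of joint cell below -0.003 m).
It fails at once if a bystander is lifted, tipped or pushed away (distance of any of beaker, stopper, dish, conical from where it was at the start of the episode above 0.03 m or angle between any of beaker, conical's own z axis and vertical above 0.5 rad).
It also fails if it takes over 51 s, if anything falls off the work surface, if the arm or the gripper's body presses on something with over 40 N, if the wrist force passes 120 N, or if a joint passes its speed limit or range.

## Working session

There is one attempt and no reset: what is moved stays moved. The work goes in short steps, Python scripts to look and compute and a tool call to move; the robot and the scene stay as the last step left them, time stands still between calls to the robot, and variables do not carry over. Pictures are saved under pics/ and viewed, about 8 in all and at most 12, crops included, and the job is handed in when it is done.

Besides the shell and the picture viewer there is one more tool, called after ">>>" by a JSON object that holds its "name" and its "arguments", one argument or row to a line. arm_command: Moves the arm, as the interface text tells. Its arguments: {"type":"object","properties":{"targets":{"type":"array","items":{"type":"object","properties":{"rot":{"type":"array","items":{"type":"number"}},"translation":{"type":"array","items":{"type":"number"}},"hand":{"type":"number"}}}},"squeeze":{"type":"number"}},"required":["targets"]}

```bash
mkdir -p pics; python3 - <<'E'
from rig import robot
import cv2,numpy as np
np.set_printoptions(precision=4,suppress=True)
s=robot.read_state();print(s['time'],s['position'],s['eef_rot'],s['width'])
for n in('side','top'):
    cv2.imwrite(f'pics/{n}0.png',robot.snapshot(n)); m=robot.camera_model(n); print(n,m['intrinsics'],m['camera_from_world'])
E
```

```text
0.0 [ 0.2522 -0.5713  0.2305] [[-0.9148 -0.0008  0.4039]
 [-0.4039  0.0014 -0.9148]
 [ 0.0001 -1.     -0.0016]] 1.0006508340155038
side [[385.4026   0.     281.3021]
 [  0.     385.4026 211.0545]
 [  0.       0.       1.    ]] [[-0.9861 -0.1661 -0.0012  0.6114]
 [-0.0679  0.4099 -0.9096  0.1013]
 [ 0.1516 -0.8969 -0.4154  0.8992]
 [ 0.      0.      0.      1.    ]]
top [[491.4968   0.     284.2287]
 [  0.     491.4968 207.9615]
 [  0.       0.       1.    ]] [[ 0.0207 -0.9994  0.0272  0.0315]
 [-0.9838 -0.0252 -0.1772  0.5839]
 [ 0.1778 -0.0231 -0.9838  0.9007]
 [ 0.      0.      0.      1.    ]]
```

View pics/top0.png

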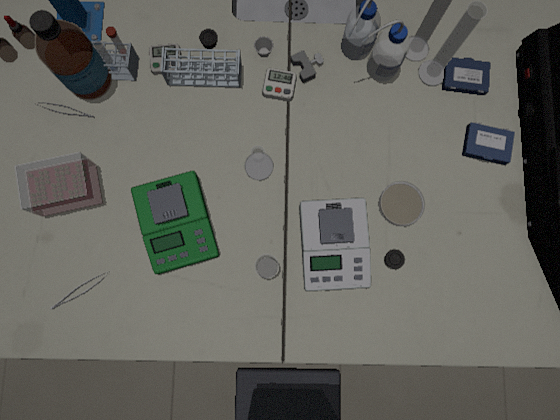

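View pics/side0.png

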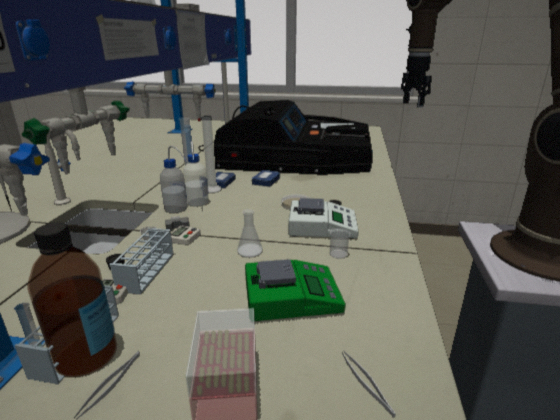

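The top view shows two photometer shapes: a white one at about (335,245) and a green one at (176,222). The white one is the target, because the task rules out the green. Its grey hood is at about (336,225). The beaker is at (267,267), the flask at (259,165), the dish at (401,204) and the stopper at (394,259). I'll confirm this in a crop and measure.

```bash
cat > h.py <<'E'
from rig import robot
import cv2,numpy as np
np.set_printoptions(precision=4,suppress=True)
def ray(n,uv):
    m=robot.camera_model(n);T=m['camera_from_world'];R=T[:3,:3]
    d=R.T@np.linalg.solve(m['intrinsics'],[uv[0],uv[1],1.]);return -R.T@T[:3,3],d
def plane(n,uv,z):
    c,d=ray(n,uv);return c+d*(z-c[2])/d[2]
def proj(n,p):
    m=robot.camera_model(n);T=m['camera_from_world'];q=m['intrinsics']@(T[:3,:3]@p+T[:3,3]);return q[:2]/q[2]
E
python3 - <<'E'
from h import *
im=cv2.imread('pics/top0.png');b=im.astype(int)
x0,y0,x1,y1=290,185,385,305
c=b[y0:y1,x0:x1]; hsv=cv2.cvtColor(im,cv2.COLOR_BGR2HSV)[y0:y1,x0:x1]
print(im[285,305],im[225,310],im[230,336],im[300,330],im[195,300])
sat=hsv[...,1].astype(int);v=hsv[...,2]
w=((sat<22)&(v>165)).astype(np.uint8)
cs,_=cv2.findContours(w,cv2.RETR_EXTERNAL,cv2.CHAIN_APPROX_NONE);k=max(cs,key=cv2.contourArea)
r=cv2.minAreaRect(k);print('body',r,cv2.boxPoints(r)+[x0,y0])
g=((v>70)&(v<145)&(sat<40)).astype(np.uint8);g=cv2.morphologyEx(g,cv2.MORPH_OPEN,np.ones((5,5)))
cs,_=cv2.findContours(g,cv2.RETR_EXTERNAL,cv2.CHAIN_APPROX_NONE)
for k in sorted(cs,key=cv2.contourArea)[-2:]:
    r=cv2.minAreaRect(k);bp=cv2.boxPoints(r)+[x0,y0];print('hood',r,bp);print(np.array([plane('top',p,.07) for p in bp]))
cv2.imwrite('pics/crop.png',cv2.resize(im[185:305,285:435],None,fx=5,fy=5,interpolation=cv2.INTER_CUBIC))
E
```

```text
[126 125 123] [137 135 138] [88 83 83] [119 126 127] [116 123 126]Traceback (most recent call last):
  File "<stdin>", line 8, in <module>
ValueError: max() iterable argument is empty
```

```bash
python3 - <<'E'
from h import *
im=cv2.imread('pics/top0.png')
x0,y0,x1,y1=290,185,385,305
hsv=cv2.cvtColor(im,cv2.COLOR_BGR2HSV)[y0:y1,x0:x1]
sat=hsv[...,1].astype(int);v=hsv[...,2]
def rep(m,n):
    cs,_=cv2.findContours(m.astype(np.uint8),cv2.RETR_EXTERNAL,cv2.CHAIN_APPROX_NONE)
    k=max(cs,key=cv2.contourArea);r=cv2.minAreaRect(k);bp=cv2.boxPoints(r)+[x0,y0];print(n,r,bp.tolist());return bp
bp=rep((sat<14)&(v>118),'body')
for p in bp: print(plane('top',p,.05),plane('top',p,.0))
g=((v>60)&(v<112)&(sat<40)).astype(np.uint8);g=cv2.morphologyEx(g,cv2.MORPH_OPEN,np.ones((7,7)))
bp=rep(g,'hood')
print(np.array([plane('top',p,.07) for p in bp]))
cv2.imwrite('pics/crop.png',cv2.resize(im[185:305,285:435],None,fx=5,fy=5,interpolation=cv2.INTER_CUBIC))
E
```

```text
body ((46.01219177246094, 58.39024353027344), (89.52146911621094, 66.61007690429688), 86.87786865234375) [[300.31871604919434, 200.5098876953125], [366.82991790771484, 196.8820037841797], [371.7056655883789, 286.2705993652344], [305.19446563720703, 289.8984832763672]]
[0.5989 0.0139 0.05  ] [0.6088 0.011  0.    ]
[ 0.6096 -0.1164  0.05  ] [ 0.62   -0.1262  0.    ]
[ 0.4368 -0.1241  0.05  ] [ 0.438  -0.1343  0.    ]
[0.4273 0.0021 0.05  ] [ 0.428  -0.0013  0.    ]
hood ((46.357879638671875, 40.589256286621094), (34.511722564697266, 32.97138977050781), 87.61405944824219) [[319.16810607910156, 209.03466033935547], [352.1109161376953, 207.66204833984375], [353.5476531982422, 242.14385223388672], [320.60484313964844, 243.51646423339844]]
[[ 0.5794 -0.0212  0.07  ]
 [ 0.5836 -0.0841  0.07  ]
 [ 0.5177 -0.0866  0.07  ]
 [ 0.5136 -0.0244  0.07  ]]
```

View pics/crop.png

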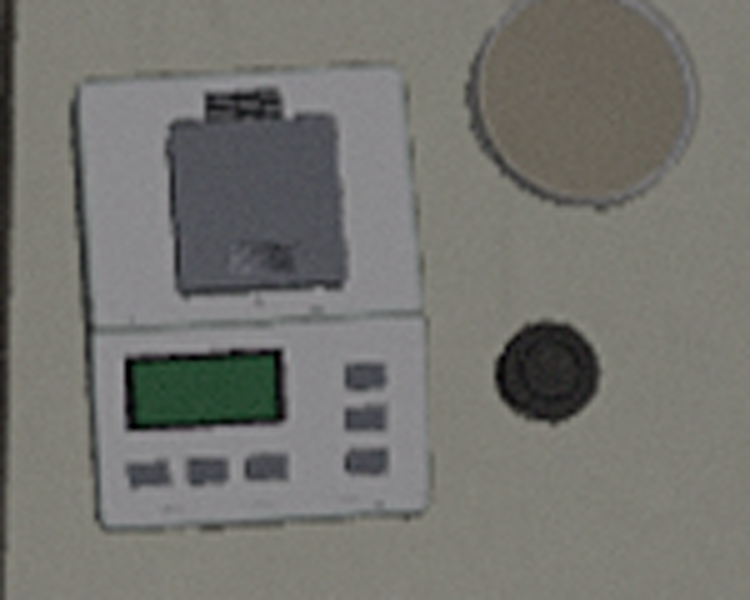

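The crop confirms the white photometer. The hood's corners are at crop (168,120), (337,112), (345,288) and (180,294), and the press ribs are at (265,258). That puts the press point at about (0.527, -0.055) and the cell at about (0.542, -0.054), with the photometer turned by about 0.06 rad. I'll move above the press point with the fingers shut.

>>> {"name": "arm_command", "arguments": {
  "targets": [
    {"rot": [0, 0.12, 0], "translation": [-0.04, 0.0, -0.03], "hand": -1},
    {"rot": [0, 0.24, 0], "translation": [-0.08, 0.01, -0.06], "hand": -1},
    {"rot": [0, 0.356, 0], "translation": [-0.46, 0.1, -0.362], "hand": -1},
    {"rot": [0, 0.356, 0], "translation": [-0.46, 0.1, -0.362], "hand": -1},
    {"rot": [0, 0.356, 0], "translation": [-0.46, 0.1, -0.362], "hand": -1},
    {"rot": [0, 0.356, 0], "translation": [-0.46, 0.1, -0.362], "hand": -1},
    {"rot": [0, 0.356, 0], "translation": [-0.46, 0.1, -0.362], "hand": -1},
    {"rot": [0, 0.356, 0], "translation": [-0.46, 0.1, -0.362], "hand": -1},
    {"rot": [0, 0.356, 0], "translation": [-0.46, 0.1, -0.362], "hand": -1},
    {"rot": [0, 0.356, 0], "translation": [-0.46, 0.1, -0.362], "hand": -1},
    {"rot": [0, 0.356, 0], "translation": [-0.46, 0.1, -0.362], "hand": -1},
    {"rot": [0, 0.356, 0], "translation": [-0.46, 0.1, -0.362], "hand": -1},
    {"rot": [0, 0.356, 0], "translation": [-0.46, 0.1, -0.362], "hand": -1},
    {"rot": [0, 0.356, 0], "translation": [-0.46, 0.1, -0.362], "hand": -1},
    {"rot": [0, 0.356, 0], "translation": [-0.46, 0.1, -0.362], "hand": -1},
    {"rot": [0, 0.356, 0], "translation": [-0.46, 0.1, -0.362], "hand": -1},
    {"rot": [0, 0.356, 0], "translation": [-0.46, 0.1, -0.362], "hand": -1},
    {"rot": [0, 0.356, 0], "translation": [-0.46, 0.1, -0.362], "hand": -1}
  ]
}}

```text
time: 1.6
position: [0.5264, -0.0562, 0.1311]
eef_rot: [[-0.998, -0.001, 0.058], [-0.058, -0.001, -0.998], [0.001, -1.0, 0.001]]
force: [1.0, -1.0, -1.3]
width: 0.004
```

```bash
python3 - <<'E'
from h import *
s=robot.read_state();print(s['time'],s['position'],s['eef_rot'],s['width'],s['force'],s['joints'])
a=robot.snapshot('top')[150:310,260:440];b=robot.snapshot('side')[130:290,250:430]
cv2.imwrite('pics/c2.png',cv2.resize(np.hstack([a,b]),(800,356),interpolation=cv2.INTER_CUBIC))
E
```

```text
1.6 [ 0.5264 -0.0562  0.1311] [[-0.9983 -0.0009  0.0585]
 [-0.0585 -0.0008 -0.9983]
 [ 0.0009 -1.      0.0008]] 0.0037788479201633063 [ 1.0001 -0.9642 -1.2507] [ 0.1832  0.3745 -0.2109  1.9241  0.1028  0.854  -1.5935]
```

View pics/c2.png

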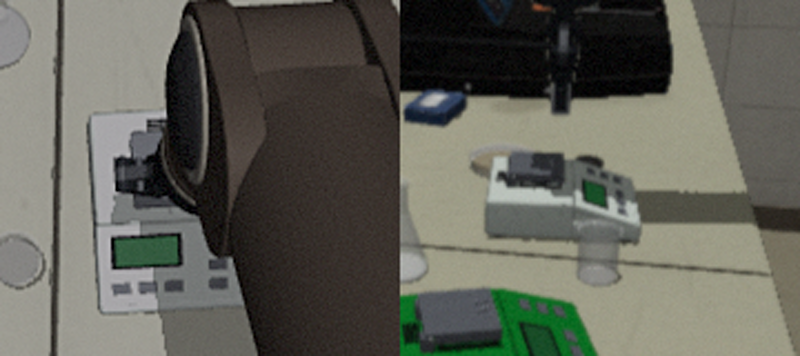

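The view shows the shut fingers above the hood front, clear of everything. I'll lower to just above the roof.

>>> {"name": "arm_command", "arguments": {
  "targets": [
    {"rot": [0, 0, 0], "translation": [0, 0.03, -0.001], "hand": -1},
    {"rot": [0, 0, 0], "translation": [0, 0.052, -0.001], "hand": -1},
    {"rot": [0, 0, 0], "translation": [0, 0.057, -0.001], "hand": -1},
    {"rot": [0, 0, 0], "translation": [0, 0.057, -0.001], "hand": -1}
  ]
}}

```text
time: 2.03
position: [0.5255, -0.0549, 0.0732]
eef_rot: [[-0.998, -0.003, 0.058], [-0.058, -0.0, -0.998], [0.003, -1.0, -0.0]]
force: [-0.2, 0.5, 0.5]
width: 0.003
```

>>> {"name": "arm_command", "arguments": {
  "targets": [
    {"rot": [0, 0, 0], "translation": [0, 0.002, 0], "hand": -1},
    {"rot": [0, 0, 0], "translation": [0, 0.004, 0], "hand": -1},
    {"rot": [0, 0, 0], "translation": [0, 0.005, 0], "hand": -1},
    {"rot": [0, 0, 0], "translation": [0, 0.005, 0], "hand": -1}
  ]
}}

```text
time: 2.37
position: [0.5277, -0.0541, 0.0701]
eef_rot: [[-0.998, 0.002, 0.06], [-0.06, -0.0, -0.998], [-0.002, -1.0, 0.0]]
force: [0.6, -0.8, 1.6]
width: 0.003
```

>>> {"name": "arm_command", "arguments": {
  "targets": [
    {"rot": [0, 0, 0], "translation": [0, 0.002, 0], "hand": -1},
    {"rot": [0, 0, 0], "translation": [0, 0.003, 0], "hand": -1},
    {"rot": [0, 0, 0], "translation": [0, 0.003, 0], "hand": -1}
  ]
}}

```text
time: 2.62
position: [0.5273, -0.0541, 0.0666]
eef_rot: [[-0.998, 0.001, 0.06], [-0.06, -0.0, -0.998], [-0.001, -1.0, 0.0]]
force: [-0.2, -1.7, 3.4]
width: -0.001
```

>>> {"name": "arm_command", "arguments": {
  "targets": [
    {"rot": [0, 0, 0], "translation": [0, 0.002, 0], "hand": -1},
    {"rot": [0, 0, 0], "translation": [0, 0.003, 0], "hand": -1},
    {"rot": [0, 0, 0], "translation": [0, 0.003, 0], "hand": -1}
  ]
}}

```text
time: 2.87
position: [0.5274, -0.0541, 0.0645]
eef_rot: [[-0.998, 0.001, 0.06], [-0.06, -0.001, -0.998], [-0.001, -1.0, 0.001]]
force: [-4.3, -1.1, 16.9]
width: 0.001
```

At the hard stop (force about 17 N). I'll release straight up and let the hood open.

>>> {"name": "arm_command", "arguments": {
  "targets": [
    {"rot": [0, 0, 0], "translation": [0, -0.04, 0], "hand": -1},
    {"rot": [0, 0, 0], "translation": [0.0, -0.08, 0], "hand": -1},
    {"rot": [0, 0, 0], "translation": [0.02, -0.12, 0], "hand": -1},
    {"rot": [0, 0, 0], "translation": [0.06, -0.14, 0], "hand": -1},
    {"rot": [0, 0, 0], "translation": [0.06, -0.14, 0], "hand": -1},
    {"rot": [0, 0, 0], "translation": [0.06, -0.14, 0], "hand": -1},
    {"rot": [0, 0, 0], "translation": [0.06, -0.14, 0], "hand": -1},
    {"rot": [0, 0, 0], "translation": [0.06, -0.14, 0], "hand": -1},
    {"rot": [0, 0, 0], "translation": [0.06, -0.14, 0], "hand": -1},
    {"rot": [0, 0, 0], "translation": [0.06, -0.14, 0], "hand": -1},
    {"rot": [0, 0, 0], "translation": [0.06, -0.14, 0], "hand": -1},
    {"rot": [0, 0, 0], "translation": [0.06, -0.14, 0], "hand": -1},
    {"rot": [0, 0, 0], "translation": [0.06, -0.14, 0], "hand": -1},
    {"rot": [0, 0, 0], "translation": [0.06, -0.14, 0], "hand": -1},
    {"rot": [0, 0, 0], "translation": [0.06, -0.14, 0], "hand": -1},
    {"rot": [0, 0, 0], "translation": [0.06, -0.14, 0], "hand": -1},
    {"rot": [0, 0, 0], "translation": [0.06, -0.14, 0], "hand": -1},
    {"rot": [0, 0, 0], "translation": [0.06, -0.14, 0], "hand": -1},
    {"rot": [0, 0, 0], "translation": [0.06, -0.14, 0], "hand": -1},
    {"rot": [0, 0, 0], "translation": [0.06, -0.14, 0], "hand": -1}
  ]
}}

```text
time: 4.53
position: [0.4671, -0.0574, 0.2033]
eef_rot: [[-0.998, 0.0, 0.06], [-0.06, -0.0, -0.998], [-0.0, -1.0, 0.0]]
force: [0.2, 0.2, -0.3]
width: -0.002
```

>>> {"name": "arm_command", "arguments": {
  "targets": [
    {"rot": [0, 0, 0], "translation": [0, 0, 0], "hand": -1},
    {"rot": [0, 0, 0], "translation": [0, 0, 0], "hand": -1},
    {"rot": [0, 0, 0], "translation": [0, 0, 0], "hand": -1},
    {"rot": [0, 0, 0], "translation": [0, 0, 0], "hand": -1},
    {"rot": [0, 0, 0], "translation": [0, 0, 0], "hand": -1},
    {"rot": [0, 0, 0], "translation": [0, 0, 0], "hand": -1},
    {"rot": [0, 0, 0], "translation": [0, 0, 0], "hand": -1},
    {"rot": [0, 0, 0], "translation": [0, 0, 0], "hand": -1},
    {"rot": [0, 0, 0], "translation": [0, 0, 0], "hand": -1},
    {"rot": [0, 0, 0], "translation": [0, 0, 0], "hand": -1},
    {"rot": [0, 0, 0], "translation": [0, 0, 0], "hand": -1},
    {"rot": [0, 0, 0], "translation": [0, 0, 0], "hand": -1},
    {"rot": [0, 0, 0], "translation": [0, 0, 0], "hand": -1},
    {"rot": [0, 0, 0], "translation": [0, 0, 0], "hand": -1},
    {"rot": [0, 0, 0], "translation": [0, 0, 0], "hand": -1},
    {"rot": [0, 0, 0], "translation": [0, 0, 0], "hand": -1},
    {"rot": [0, 0, 0], "translation": [0, 0, 0], "hand": -1},
    {"rot": [0, 0, 0], "translation": [0, 0, 0], "hand": -1},
    {"rot": [0, 0, 0], "translation": [0, 0, 0], "hand": -1},
    {"rot": [0, 0, 0], "translation": [0, 0, 0], "hand": -1}
  ]
}}

```text
time: 6.2
position: [0.4671, -0.0574, 0.2033]
eef_rot: [[-0.998, -0.0, 0.06], [-0.06, -0.0, -0.998], [0.0, -1.0, 0.0]]
force: [0.1, 0.9, 0.2]
width: 0.003
```

```bash
python3 - <<'E'
from h import *
s=robot.read_state();print(s['time'],s['position'],s['force'])
a=robot.snapshot('top')[150:310,260:440];b=robot.snapshot('side')[130:290,250:430]
cv2.imwrite('pics/c3.png',cv2.resize(np.hstack([a,b]),(800,356),interpolation=cv2.INTER_CUBIC))
E
```

```text
6.2 [ 0.4671 -0.0574  0.2033] [0.0787 0.9206 0.2173]
```

View pics/c3.png

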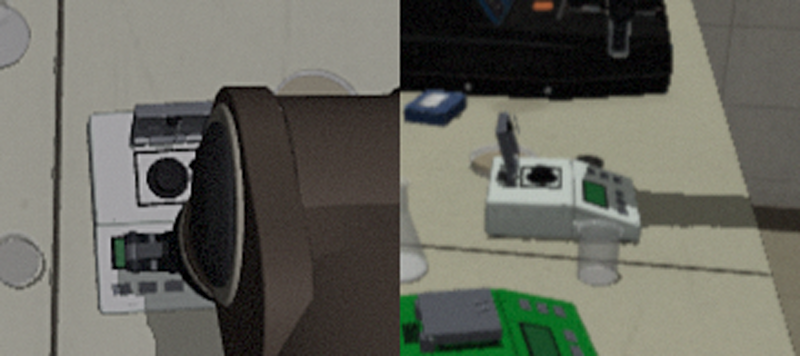

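The hood stands fully open and leans back. The cap is visible at top crop (168,180) and side crop (542,176). I'll measure it.

```bash
python3 - <<'E'
from h import *
im=cv2.imread('pics/c3.png');g=cv2.cvtColor(im,cv2.COLOR_BGR2GRAY)[155:203,142:192]
m=(g<50).astype(np.uint8);n,l,st,c=cv2.connectedComponentsWithStats(m);i=1+st[1:,4].argmax()
p=(c[i]+[142,155]+.5)*180/400-.5+[260,150];print(st[i],p,plane('top',p,.062),proj('top',np.array([.542,-.0536,.062])))
E
```

```text
[   5    3   41   40 1265] [334.8846 229.7535] [ 0.5415 -0.0523  0.062 ] [335.5795 229.4882]
```

>>> {"name": "arm_command", "arguments": {
  "targets": [
    {"rot": [0, 0, 0], "translation": [-0.036, 0.02, 0.0], "hand": -1},
    {"rot": [0, 0, 0], "translation": [-0.073, 0.04, 0.0], "hand": -1},
    {"rot": [0, 0, 0], "translation": [-0.073, 0.08, 0.0], "hand": -1},
    {"rot": [0, 0, 0], "translation": [-0.073, 0.115, 0.0], "hand": -1},
    {"rot": [0, 0, 0], "translation": [-0.073, 0.13, 0.0], "hand": -1},
    {"rot": [0, 0, 0], "translation": [-0.073, 0.136, 0.0], "hand": -1},
    {"rot": [0, 0, 0], "translation": [-0.073, 0.136, 0.0], "hand": -1}
  ]
}}

```text
time: 6.88
position: [0.539, -0.0529, 0.0659]
eef_rot: [[-0.998, -0.003, 0.06], [-0.06, 0.0, -0.998], [0.003, -1.0, -0.0]]
force: [0.7, 0.6, -0.6]
width: -0.001
```

>>> {"name": "arm_command", "arguments": {
  "targets": [
    {"rot": [0, 0, 0], "translation": [0, 0.003, 0], "hand": -1},
    {"rot": [0, 0, 0], "translation": [0, 0.006, 0], "hand": -1},
    {"rot": [0, 0, 0], "translation": [0, 0.009, 0], "hand": -1},
    {"rot": [0, 0, 0], "translation": [0, 0.009, 0], "hand": -1}
  ]
}}

```text
time: 7.22
position: [0.5422, -0.0531, 0.0603]
eef_rot: [[-0.998, 0.005, 0.06], [-0.06, -0.0, -0.998], [-0.005, -1.0, 0.001]]
force: [0.7, -0.8, 5.9]
width: 0.001
```

>>> {"name": "arm_command", "arguments": {
  "targets": [
    {"rot": [0, 0, 0], "translation": [0, 0.002, 0], "hand": -1},
    {"rot": [0, 0, 0], "translation": [0, 0.003, 0], "hand": -1},
    {"rot": [0, 0, 0], "translation": [0, 0.003, 0], "hand": -1}
  ]
}}

```text
time: 7.47
position: [0.5432, -0.0532, 0.058]
eef_rot: [[-0.998, 0.007, 0.06], [-0.06, -0.0, -0.998], [-0.007, -1.0, 0.001]]
force: [3.2, -0.2, 7.6]
width: 0.0
```

>>> {"name": "arm_command", "arguments": {
  "targets": [
    {"rot": [0, 0, 0], "translation": [0, 0.002, 0], "hand": -1},
    {"rot": [0, 0, 0], "translation": [0, 0.003, 0], "hand": -1},
    {"rot": [0, 0, 0], "translation": [0, 0.003, 0], "hand": -1}
  ]
}}

```text
time: 7.72
position: [0.5442, -0.053, 0.0552]
eef_rot: [[-0.998, 0.009, 0.06], [-0.06, -0.0, -0.998], [-0.009, -1.0, 0.001]]
force: [5.4, -0.2, 4.8]
width: 0.003
```

>>> {"name": "arm_command", "arguments": {
  "targets": [
    {"rot": [0, 0, 0], "translation": [0, 0.002, 0], "hand": -1},
    {"rot": [0, 0, 0], "translation": [0, 0.002, 0], "hand": -1},
    {"rot": [0, 0, 0], "translation": [0, 0.002, 0], "hand": -1}
  ]
}}

```text
time: 7.97
position: [0.5442, -0.053, 0.0549]
eef_rot: [[-0.998, 0.01, 0.06], [-0.06, -0.001, -0.998], [-0.01, -1.0, 0.001]]
force: [-1.6, 1.0, 25.4]
width: 0.003
```

The cell is home: its top is at 0.0549 m with 25 N on the stop. Next I'll go up, over and behind the open hood.

>>> {"name": "arm_command", "arguments": {
  "targets": [
    {"rot": [0, 0, 0], "translation": [0, -0.04, 0], "hand": -1},
    {"rot": [0, 0, 0], "translation": [0, -0.08, 0], "hand": -1},
    {"rot": [0, 0, 0], "translation": [0, -0.12, 0], "hand": -1},
    {"rot": [0, 0, 0], "translation": [-0.02, -0.13, 0], "hand": -1},
    {"rot": [0, 0, 0], "translation": [-0.055, -0.13, 0], "hand": -1},
    {"rot": [0, 0, 0], "translation": [-0.077, -0.13, 0], "hand": -1},
    {"rot": [0, 0, 0], "translation": [-0.077, -0.12, 0], "hand": -1},
    {"rot": [0, 0, 0], "translation": [-0.077, -0.12, 0], "hand": -1}
  ]
}}

```text
time: 8.63
position: [0.6166, -0.0482, 0.1692]
eef_rot: [[-0.998, -0.001, 0.06], [-0.06, 0.0, -0.998], [0.001, -1.0, -0.0]]
force: [-0.9, -0.4, -0.1]
width: -0.004
```

```bash
python3 - <<'E'
from h import *
s=robot.read_state();print(s['time'],s['position'],s['force'])
o=np.array([.524,-.0547]);c,sn=np.cos(.06),np.sin(.06)
d=s['position'][:2]-o;print('local',c*d[0]+sn*d[1],-sn*d[0]+c*d[1])
a=robot.snapshot('top')[150:310,260:440];b=robot.snapshot('side')[130:290,250:430]
cv2.imwrite('pics/c4.png',cv2.resize(np.hstack([a,b]),(800,356),interpolation=cv2.INTER_CUBIC))
# close path: front corner (11 mm ahead of axis) at H + r u + 6 n
for t,r in [(1.6,45),(1.4,45),(1.2,46),(1,47),(.8,49),(.6,51),(.4,54),(.2,57),(.05,58)]:
    print(t,50-r*np.cos(t)+6*np.sin(t)+11, 64+r*np.sin(t)+6*np.cos(t))
E
```

```text
8.6333 [ 0.6166 -0.0482  0.1692] [-0.9032 -0.3996 -0.1303]
local 0.09277767199003879 0.0009318482947623628
1.6 68.31142012180703 108.80561500306001
1.4 59.26417694941991 109.36504070688214
1.2 49.92377780987637 109.04794448135245
1 40.65461753304481 106.79095012117999
0.8 31.165507787386034 103.3306887101596
0.6 22.295738479976617 97.74877983260488
0.4 13.59921637769611 90.55495644868444
0.2 6.328221047819592 81.20455132236594
0.05 3.372359912716024 72.89129338006914
```

View pics/c4.png

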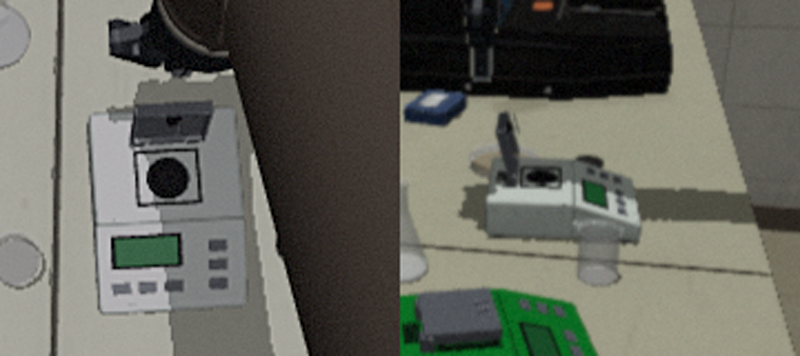

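The cap now sits lower, the hood is still open, and the fingers are behind it. I'll lower behind the hood and push it forward along the arc.

>>> {"name": "arm_command", "arguments": {
  "targets": [
    {"rot": [0, 0, 0], "translation": [0, 0.035, 0], "hand": -1},
    {"rot": [0, 0, 0], "translation": [0, 0.06, 0], "hand": -1},
    {"rot": [0, 0, 0], "translation": [0, 0.06, 0], "hand": -1},
    {"rot": [0, 0, 0], "translation": [0.008, 0.06, 0], "hand": -1},
    {"rot": [0, 0, 0], "translation": [0.014, 0.06, 0], "hand": -1},
    {"rot": [0, 0, 0], "translation": [0.018, 0.06, 0], "hand": -1},
    {"rot": [0, 0, 0], "translation": [0.022, 0.06, 0], "hand": -1},
    {"rot": [0, 0, 0], "translation": [0.025, 0.06, 0], "hand": -1},
    {"rot": [0, 0, 0], "translation": [0.028, 0.06, 0], "hand": -1},
    {"rot": [0, 0, 0], "translation": [0.031, 0.06, 0], "hand": -1},
    {"rot": [0, 0, 0], "translation": [0.034, 0.06, 0], "hand": -1},
    {"rot": [0, 0, 0], "translation": [0.037, 0.06, 0], "hand": -1},
    {"rot": [0, 0, 0], "translation": [0.04, 0.06, 0], "hand": -1},
    {"rot": [0, 0, 0], "translation": [0.043, 0.06, 0], "hand": -1}
  ]
}}

```text
time: 9.9
position: [0.5733, -0.0511, 0.1099]
eef_rot: [[-0.998, -0.001, 0.06], [-0.06, -0.0, -0.998], [0.001, -1.0, -0.0]]
force: [3.7, -1.1, -1.2]
width: -0.003
```

>>> {"name": "arm_command", "arguments": {
  "targets": [
    {"rot": [0, 0, 0], "translation": [0.003, 0.0005, 0], "hand": -1},
    {"rot": [0, 0, 0], "translation": [0.006, 0.001, 0], "hand": -1},
    {"rot": [0, 0, 0], "translation": [0.009, 0.002, 0], "hand": -1},
    {"rot": [0, 0, 0], "translation": [0.012, 0.003, 0], "hand": -1},
    {"rot": [0, 0, 0], "translation": [0.016, 0.0045, 0], "hand": -1},
    {"rot": [0, 0, 0], "translation": [0.019, 0.006, 0], "hand": -1},
    {"rot": [0, 0, 0], "translation": [0.022, 0.0075, 0], "hand": -1},
    {"rot": [0, 0, 0], "translation": [0.025, 0.009, 0], "hand": -1},
    {"rot": [0, 0, 0], "translation": [0.028, 0.011, 0], "hand": -1},
    {"rot": [0, 0, 0], "translation": [0.031, 0.0135, 0], "hand": -1},
    {"rot": [0, 0, 0], "translation": [0.034, 0.016, 0], "hand": -1},
    {"rot": [0, 0, 0], "translation": [0.036, 0.0185, 0], "hand": -1},
    {"rot": [0, 0, 0], "translation": [0.039, 0.0215, 0], "hand": -1},
    {"rot": [0, 0, 0], "translation": [0.042, 0.025, 0], "hand": -1},
    {"rot": [0, 0, 0], "translation": [0.044, 0.028, 0], "hand": -1},
    {"rot": [0, 0, 0], "translation": [0.046, 0.032, 0], "hand": -1},
    {"rot": [0, 0, 0], "translation": [0.047, 0.036, 0], "hand": -1},
    {"rot": [0, 0, 0], "translation": [0.047, 0.036, 0], "hand": -1}
  ]
}}

```text
time: 11.4
position: [0.5258, -0.0539, 0.0733]
eef_rot: [[-0.998, -0.002, 0.06], [-0.06, -0.0, -0.998], [0.002, -1.0, -0.0]]
force: [1.8, -1.0, 0.9]
width: -0.004
```

>>> {"name": "arm_command", "arguments": {
  "targets": [
    {"rot": [0, 0, 0], "translation": [0, 0.002, 0], "hand": -1},
    {"rot": [0, 0, 0], "translation": [0, 0.004, 0], "hand": -1},
    {"rot": [0, 0, 0], "translation": [0, 0.006, 0], "hand": -1},
    {"rot": [0, 0, 0], "translation": [0, 0.006, 0], "hand": -1}
  ]
}}

```text
time: 11.73
position: [0.5257, -0.0539, 0.0675]
eef_rot: [[-0.998, -0.003, 0.06], [-0.06, -0.0, -0.998], [0.003, -1.0, -0.0]]
force: [-2.7, -1.1, 3.0]
width: 0.002
```

>>> {"name": "arm_command", "arguments": {
  "targets": [
    {"rot": [0, 0, 0], "translation": [0, 0.002, 0], "hand": -1},
    {"rot": [0, 0, 0], "translation": [0, 0.003, 0], "hand": -1},
    {"rot": [0, 0, 0], "translation": [0, 0.003, 0], "hand": -1}
  ]
}}

```text
time: 11.98
position: [0.5263, -0.0539, 0.065]
eef_rot: [[-0.998, -0.001, 0.06], [-0.06, -0.0, -0.998], [0.001, -1.0, 0.0]]
force: [-4.1, -0.1, 5.2]
width: 0.002
```

>>> {"name": "arm_command", "arguments": {
  "targets": [
    {"rot": [0, 0, 0], "translation": [0, 0.002, 0], "hand": -1},
    {"rot": [0, 0, 0], "translation": [0, 0.003, 0], "hand": -1},
    {"rot": [0, 0, 0], "translation": [0, 0.003, 0], "hand": -1}
  ]
}}

```text
time: 12.23
position: [0.5265, -0.0539, 0.0639]
eef_rot: [[-0.998, -0.001, 0.06], [-0.06, -0.001, -0.998], [0.001, -1.0, 0.001]]
force: [-11.6, 0.2, 26.3]
width: 0.004
```

On the hard stop again (26 N). I'll release straight up slowly, then move clear to the front and wait to see that the hood stays shut.

>>> {"name": "arm_command", "arguments": {
  "targets": [
    {"rot": [0, 0, 0], "translation": [0, -0.006, 0], "hand": -1},
    {"rot": [0, 0, 0], "translation": [0, -0.02, 0], "hand": -1},
    {"rot": [0, 0, 0], "translation": [0, -0.05, 0], "hand": -1},
    {"rot": [0, 0, 0], "translation": [0, -0.09, 0], "hand": -1},
    {"rot": [0, 0, 0], "translation": [0.03, -0.12, 0], "hand": -1},
    {"rot": [0, 0, 0], "translation": [0.07, -0.14, 0], "hand": -1},
    {"rot": [0, 0, 0], "translation": [0.1, -0.15, 0], "hand": -1},
    {"rot": [0, 0, 0], "translation": [0.1, -0.15, 0], "hand": -1},
    {"rot": [0, 0, 0], "translation": [0.1, -0.15, 0], "hand": -1},
    {"rot": [0, 0, 0], "translation": [0.1, -0.15, 0], "hand": -1},
    {"rot": [0, 0, 0], "translation": [0.1, -0.15, 0], "hand": -1},
    {"rot": [0, 0, 0], "translation": [0.1, -0.15, 0], "hand": -1},
    {"rot": [0, 0, 0], "translation": [0.1, -0.15, 0], "hand": -1},
    {"rot": [0, 0, 0], "translation": [0.1, -0.15, 0], "hand": -1},
    {"rot": [0, 0, 0], "translation": [0.1, -0.15, 0], "hand": -1},
    {"rot": [0, 0, 0], "translation": [0.1, -0.15, 0], "hand": -1},
    {"rot": [0, 0, 0], "translation": [0.1, -0.15, 0], "hand": -1},
    {"rot": [0, 0, 0], "translation": [0.1, -0.15, 0], "hand": -1},
    {"rot": [0, 0, 0], "translation": [0.1, -0.15, 0], "hand": -1},
    {"rot": [0, 0, 0], "translation": [0.1, -0.15, 0], "hand": -1}
  ]
}}

```text
time: 13.9
position: [0.4272, -0.0598, 0.2123]
eef_rot: [[-0.998, 0.0, 0.06], [-0.06, -0.0, -0.998], [-0.0, -1.0, 0.0]]
force: [-0.0, 0.4, 0.7]
width: -0.003
```

```bash
python3 - <<'E'
from h import *
s=robot.read_state();print(s['time'],s['position'],s['force'])
a=robot.snapshot('top')[150:310,230:440];b=robot.snapshot('side')[130:290,230:430]
cv2.imwrite('pics/c5.png',cv2.resize(np.hstack([a,b]),(800,312),interpolation=cv2.INTER_CUBIC))
E
```

```text
13.9 [ 0.4272 -0.0598  0.2123] [-0.0359  0.4295  0.6689]
```

View pics/c5.png

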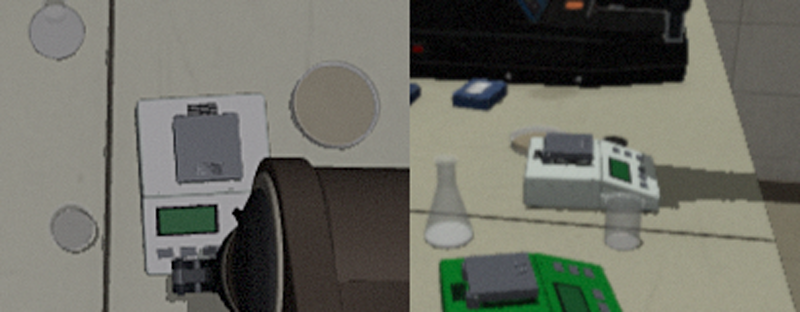

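The hood is flat shut 1.6 s after release, at top crop (207,147). The beaker, flask and dish are where they were, and the arm is clear. I'll hand in.

```bash
python3 -c "
from rig import robot
print(robot.sign_off())"
```

```text
the job is handed in; nothing more can be done
None
```

The job is done and handed in at about 14 s of the 51 s allowed; the sign-off gave no verdict.

- **Opening the hood:** I pressed the front of the white photometer's hood to its hard stop (about 17 N). On release it sprang fully open, as both camera views showed.
- **Seating the cell:** I pushed the cell down until it stopped. The tip read 54.9 mm above the worktop against the 55 mm expected when home, with about 25 N on the stop.
- **Closing the hood:** I swept the hood shut from behind and pressed it to its stop (26 N). In the pictures it was lying flat shut about 1.6 s after I let go.

**Last checks:** The arm stood clear in front with no contact force beyond sensor noise. The beaker, flask and dish looked unmoved in the last picture. The arm hid most of the stopper there, but no move went near it. I judged the hood angle and cell depth from the pictures, tip height and force, not from a direct joint reading. No check failed or disagreed.

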